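Free a hung-up specimen puck in a microscope feed chute

TASK

Two sloped feed chutes stand on the microscope bench; in one a round specimen puck has hung up part-way, in the other a square specimen block is waiting. Push the round puck down its chute until it rests against the escapement stop at the lower end, keeping it lying flat in the channel, and leave the square block where it is.

Things in the scene. Friction and masses are not known exactly. Their poses are not given: they have to be found in the camera images.
- puck: Round specimen puck to be pushed: dark resin cylinder, 40 mm diameter, 30 mm high, about 0.12 kg, a small steel rectangle in its top face. It stands flat on the sloping floor of its chute, 70 to 130 mm short of the stop, and does not slide by itself. Origin: centre of its underside; z is its axis, square to the chute floor.
- stop (a point): Escapement stop: rigid dark steel plate across the channel, 24 mm high above the floor, 8 mm thick. The point: on the channel floor, mid-width, at the stop's uphill face. x points down the chute along the floor (12 degrees below level, roughly away from the robot), y across the channel, z square to the floor. The puck is home when its centre is 20 mm uphill of this point.
- chute: The puck's chute: fixed aluminium channel, 46 mm wide inside, straight uphill from the stop for 240 mm, open on top and at the upper end. Side walls 4 mm thick, 14 mm high above the floor. Floor 32 mm above the bench at the stop, 82 mm at the upper end. A black actuator 16 mm wide lies outside the +y wall near the stop, below the wall tops. Origin and axes as the stop point.
- block: Square specimen block, to be left alone: dark resin, 36 x 36 mm, 30 mm high, about 0.12 kg, with a small steel rectangle in its top face, standing part-way down the other, identical chute about 0.3 m to the side. Origin: centre of its underside.
There are look-alikes about, which are no part of the job. Leave any yellow look-alike of the puck alone.

How it is judged (in metres and radians):
At the end, for the whole second after the job is handed in: The round puck lies flat in its channel (within 10 degrees of the floor, underside less than 6 mm off it) and at rest against the escapement stop (its centre no more than 27 mm uphill of the stop's face, that is a gap of at most 7 mm); the square block is within 15 mm of where it started (x of puck in the frame of stop between -0.027 and -0.015 m and y of puck in the frame of stop between -0.012 and 0.012 m and z of puck in the frame of stop below 0.006 m and angle between the z axis of puck and the z axis of stop, either way round below 0.17 rad and linear speed of puck below 0.02 m/s and distance of block from where it was at the start of the episode below 0.015 m); the robot touches nothing.
It fails at once if the puck is lifted out of its channel or tipped over (z of puck in the frame of stop above 0.016 m or angle between the z axis of puck and the z axis of stop, either way round above 0.6 rad).
It fails at once if the square block is disturbed (distance of block from where it was at the start of the episode above 0.02 m).
It also fails if it takes over 32 s, if anything falls off the work surface, if the arm or the gripper's body presses on something with over 40 N, if the wrist force passes 120 N, or if a joint passes its speed limit or range.

ROBOT

A 6-joint arm with a two-finger parallel gripper is mounted at the origin on the work surface. World frame = base frame: x ahead of the robot, y to its left, z up, the work surface at z = 0. Lengths are in m, angles in degrees, forces in N, time in s.
With the tool pointing down it reaches from about 0.325 to 0.85 m from the base axis. Payload 15.5 kg.
Tool frame: the origin (TCP) lies midway between the tips of the shut fingers; the grasp point (between the pads) lies 19 mm behind it; z points along the fingers, y is the line along which they close (so a half turn about z gives the same grasp; the last joint's range is limited). The gripper opens to 91 mm and grips with 3 to 60 N. Pads are 32 mm wide; open, the fingers measure 118 mm over their backs; the gripper's body (76 mm by 178 mm) begins 60 mm behind the grasp point.
Start: joints at [62.309, 28.281, 77.091, -0, 74.628, -5.472], TCP at [0.236, 0.579, 0.214] pointing down, gripper open.
Joint ranges: [-166.48, 166.48], [-47.26, 123.95], [12.59, 153.08], [-70.14, 250.14], [6.76, 159.57], [-176.63, 176.63]. Speed limits (degrees/s): [108.29, 108.29, 147.25, 172.46, 172.46, 172.46].

INTERFACE

Orientations are given as a 3x3 rotation matrix whose columns are the frame's x, y, z axes.
In Python, from bench import ctrl gives the robot as it stands. The module is installed in compiled form; this text tells all that it offers. Calls block until the motion is done:
- ctrl.goto(position, orientation): joint-space move of the TCP to a pose.
- ctrl.move_l(position, vel=0.15, ori=None, contact_N=None): straight line of the TCP; ori=None keeps the orientation; vel is the mean speed in m/s. With contact_N (N) it stops when the force on the tool has changed by that much, and returns True; else False.
- ctrl.movej(angles): joint-space move.
- ctrl.command_gripper(opening): opening from 0.0 (shut) to 1.0 (fully open); the grip force is fixed at half the most; returns when the fingers have stopped.
- ctrl.sleep(seconds).
- ctrl.ik(position, orientation): joint angles nearest the present ones, or None.
- ctrl.read_camera(name): name is "scene" or "top" or "wrist"; returns the picture (400x640x3 uint8, blue, green, red); there is no depth.
- ctrl.camera_params(name): a dict with "fx", "fy", "cx", "cy" (pixels), "D" ([k1, k2, p1, p2, k3] as OpenCV has them; the pictures are not rectified), "pose" (4x4, takes a point from camera to world coordinates); the wrist camera has in their place "T_tool_cam" (4x4, takes a point from camera to tool coordinates, whose origin is the TCP and whose axes are the flange's). Camera axes: x right, y up, looking along -z (the intrinsics and any distortion apply to the point x, -y, -z); pixel columns grow to the right and rows downward; lengths in m; the calibration is good to about 2 mm. A picture is of the moment at which its call begins: read the wrist's pose just before it. camera_params takes no time and is no camera call.
A pose or a line that the arm cannot do raises ctrl.MotionError and nothing moves.
- ctrl.sign_off(): hands the job in; it is judged then, once.
Readings, each from a call of its own:
- ctrl.current_t(): time.
- ctrl.current_q(): joint angles.
- ctrl.current_dq(): joint speeds.
- ctrl.current_effort(): joint torques, N m.
- ctrl.current_tool_pos(): TCP position.
- ctrl.current_eef_rot(): TCP orientation.
- ctrl.current_contact_force(): force on the tool from outside, world axes, zero at the start.
- ctrl.current_wrist_torque(): the same for the moment, N m.
- ctrl.current_grip_width(): opening from 0.0 (shut) to 1.0 (fully open).
- ctrl.current_grasp_force(): force on a finger pad.
Only numpy, scipy, OpenCV 4.12 (cv2) and the standard library are available. Lean on these libraries where they do the work, as an engineer would, in place of code of your own. Each camera call takes 0.05 s, during which the arm holds its last target. There are 200 camera calls.

## Working session

There is one attempt and no reset: what is moved stays moved. The work goes in short steps, each a Python script; the robot and the scene stay as the last script left them, time stands still between calls to the robot, and variables do not carry over. Pictures are saved under pics/ and viewed, at most 10 in all, crops included, and the job is handed in when it is done.

```bash
mkdir -p pics; cat > h.py <<'E'
import numpy as np, cv2
from bench import ctrl
def params(n):
    p=ctrl.camera_params(n); K=np.array([[p['fx'],0,p['cx']],[0,p['fy'],p['cy']],[0,0,1.]]); return p,K,np.array(p['D'],float)
def pose(n):
    p=ctrl.camera_params(n)
    if 'pose' in p: return np.array(p['pose'])
    T=np.eye(4); T[:3,:3]=ctrl.current_eef_rot(); T[:3,3]=ctrl.current_tool_pos(); return T@np.array(p['T_tool_cam'])
def ray(n,uv,T):
    p,K,D=params(n); q=cv2.undistortPoints(np.array([[uv]],float),K,D)[0,0]
    return T[:3,3],T[:3,:3]@np.array([q[0],-q[1],-1.])
def atz(n,uv,z,T):
    o,d=ray(n,uv,T); return o+d*(z-o[2])/d[2]
def proj(n,P,T):
    p,K,D=params(n); c=(np.asarray(P,float)-T[:3,3])@T[:3,:3]; c=c*[1,-1,-1]
    return cv2.projectPoints(c.reshape(-1,1,3),np.zeros(3),np.zeros(3),K,D)[0][:,0]
E
python3 - <<'E'
from h import *
for n in('scene','top','wrist'):
    T=pose(n); cv2.imwrite(f'pics/{n}0.png',ctrl.read_camera(n)); print(n,params(n)[1:],T.round(3).tolist())
print(ctrl.current_t())
a=cv2.imread('pics/scene0.png');b=cv2.imread('pics/top0.png')
E
```

```text
scene (array([[447.22189503,   0.        , 329.30243482],
       [  0.        , 447.22189503, 200.47162766],
       [  0.        ,   0.        ,   1.        ]]), array([-0.00274323,  0.        ,  0.        ,  0.        ,  0.        ])) [[-0.596, -0.634, 0.493, 0.989], [0.803, -0.464, 0.374, 0.318], [-0.009, 0.619, 0.786, 0.699], [0.0, 0.0, 0.0, 1.0]]
top (array([[405.0120966 ,   0.        , 318.54386578],
       [  0.        , 405.0120966 , 196.49950085],
       [  0.        ,   0.        ,   1.        ]]), array([-0.01732557,  0.        ,  0.        ,  0.        ,  0.        ])) [[-0.017, 0.996, -0.087, 0.556], [-0.999, -0.02, -0.039, -0.009], [-0.041, 0.087, 0.995, 0.822], [0.0, 0.0, 0.0, 1.0]]
wrist (array([[307.0724032 ,   0.        , 318.0582549 ],
       [  0.        , 307.0724032 , 201.70567978],
       [  0.        ,   0.        ,   1.        ]]), array([0.01438587, 0.        , 0.        , 0.        , 0.        ])) [[0.378, -0.889, -0.259, 0.163], [0.926, 0.363, 0.106, 0.609], [-0.0, -0.28, 0.96, 0.384], [0.0, 0.0, 0.0, 1.0]]
0.15
```

View pics/top0.png

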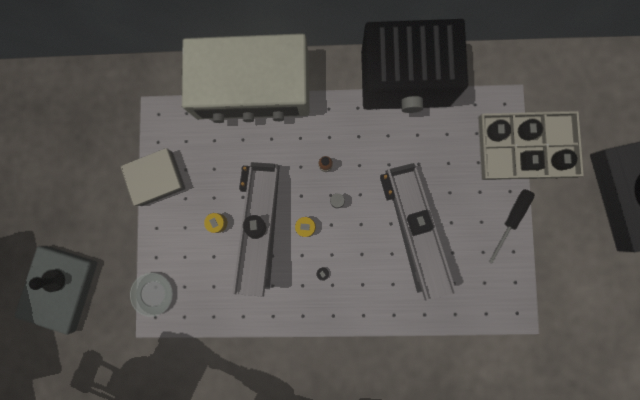

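View pics/scene0.png

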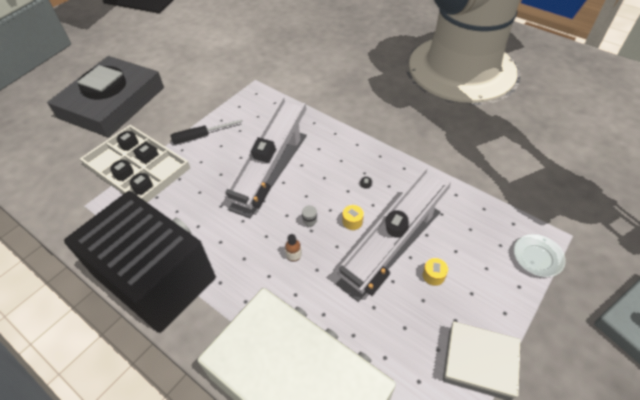

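Top view: two chutes. The left one has a dark, apparently round part at (255,227), and the right one a dark, apparently square part at (420,222). Look-alikes are the yellow pucks at (214,223) and (305,227), and the tray parts at (498,130), (530,129), (564,159) and (533,160). I choose (255,227) and check it in a close crop.

```bash
python3 - <<'E'
import cv2,numpy as np
b=cv2.imread('pics/top0.png')
a=cv2.resize(b[155:305,225:295],None,fx=4,fy=4,interpolation=cv2.INTER_CUBIC); c=cv2.resize(b[155:305,380:460],None,fx=4,fy=4,interpolation=cv2.INTER_CUBIC)
cv2.imwrite('pics/crop0.png',cv2.convertScaleAbs(np.hstack([a,c]),alpha=1.7))
E
```

```text
(no output)
```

View pics/crop0.png

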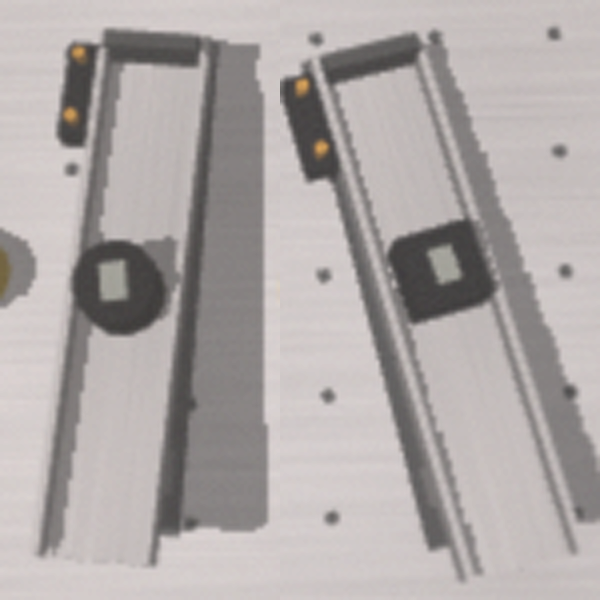

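The left crop shows a round puck, centred at crop (120,285). The right crop shows a square block with corners, so the left chute is the right one. Next I fit the chute pose and overlay it to check.

```bash
cat >> h.py <<'E'
def chute(v):
    s=np.radians(12); c,k=np.cos(v[2]),np.sin(v[2])
    x=np.array([np.cos(s)*c,np.cos(s)*k,-np.sin(s)]); y=np.array([-k,c,0]); T=np.eye(4)
    T[:3,:3]=np.c_[x,y,np.cross(x,y)]; T[:3,3]=[v[0],v[1],.032]; return T
def loc(T,p): return np.atleast_2d(p)@T[:3,:3].T+T[:3,3]
E
python3 - <<'E'
from h import *
from scipy.optimize import least_squares as ls
T=pose('top'); f=lambda u:np.array(u)/4+[225,155]
L=np.array([[-240,25,14],[-240,-25,14],[0,0,24]])/1e3; U=f([[44,555],[154,565],[153,60]])
r=ls(lambda v:(proj('top',loc(chute(v),L),T)-U).ravel(),[.62,.15,0.]); C=chute(r.x); print(r.x,r.fun)
# puck silhouette centre: mean of top and bottom discs projections
g=lambda p:(proj('top',loc(C,[[p[0],p[1],0],[p[0],p[1],.03]]),T)*[[.3],[.7]]).sum(0)-f([119,286])
p=ls(g,[-.1,0]); print('puck local',p.x,p.fun)
np.save('C.npy',C);np.save('p.npy',p.x)
im=cv2.resize(cv2.imread('pics/top0.png')[155:305,225:295],None,fx=4,fy=4,interpolation=cv2.INTER_CUBIC);S=cv2.imread('pics/scene0.png')
S=cv2.resize(S[160:300,330:460],None,fx=4,fy=4,interpolation=cv2.INTER_CUBIC)
th=np.linspace(0,6.3,40)
cur=[[[-.24,s*.025,.014],[0,s*.025,.014]] for s in(1,-1)]+[[[0,-.023,.024],[0,.023,.024]]]
cur+=[[[p.x[0]+.02*np.cos(t),p.x[1]+.02*np.sin(t),h] for t in th] for h in(0,.03)]
for q in cur:
    for I,n,o in((im,'top',(225,155)),(S,'scene',(330,160))):
        cv2.polylines(I,[((proj(n,loc(C,q),pose(n))-o)*4).astype(np.int32)],False,(0,0,255),1)
o=np.zeros((600,800,3),np.uint8);o[:,:280]=im;o[:560,280:]=S;cv2.imwrite('pics/ov.png',o)
x,y,n=C[:3,:3].T
for s in(1,-1):
  for nm,Y in(('across',y*s),('along',x*s)):
    R=np.c_[np.cross(Y,-n),Y,-n]
    for d in(p.x[0]-.055,-.05): print(nm,s,d,ctrl.ik(loc(C,[d,0,.008])[0],R))
E
```

```text
[ 0.67566643  0.1269529  -0.07987663] [-0.24451356  1.21955119  0.04720432  0.73627949  0.1801496  -2.17098143]
puck local [-0.11526863  0.00393085] [ 0.00000000e+00 -5.68434189e-14]
across 1 -0.1702686348857391 [  7.23417114  36.08673525  89.29666588   2.6618948   66.39239315
 -79.50696272]
across 1 -0.05 [  5.29397173  45.2046716   72.26337627   2.12097098  74.36955281
 -80.91272144]
along 1 -0.1702686348857391 [ 7.23417114 36.08673525 89.29666588  2.6618948  66.39239315 10.49303728]
along 1 -0.05 [ 5.29397173 45.2046716  72.26337627  2.12097098 74.36955281  9.08727856]
across -1 -0.1702686348857391 [  7.23417114  36.08673525  89.29666588   2.6618948   66.39239315
 100.49303728]
across -1 -0.05 [ 5.29397173 45.2046716  72.26337627  2.12097098 74.36955281 99.08727856]
along -1 -0.1702686348857391 [   7.23417114   36.08673525   89.29666588    2.6618948    66.39239315
 -169.50696272]
along -1 -0.05 [   5.29397173   45.2046716    72.26337627    2.12097098   74.36955281
 -170.91272144]
```

View pics/ov.png

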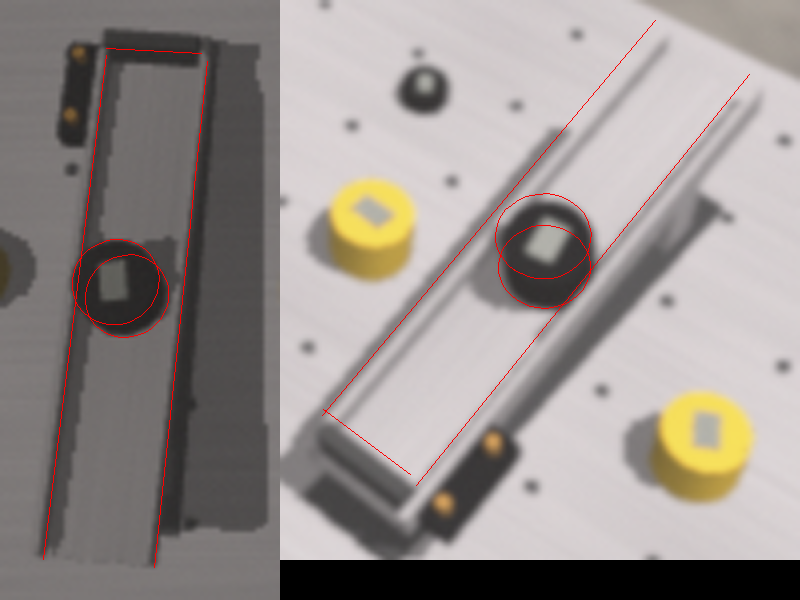

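The overlay fits the top view, but I had mistaken the stop's floor line for its top edge, and the scene view is about 3 px off. I'll hover behind the puck with the gripper shut and refine with the wrist camera.

```bash
python3 - <<'E'
from h import *
C=np.load('C.npy');x,y,n=C[:3,:3].T;R=np.c_[np.cross(y,-n),y,-n]
ctrl.goto(loc(C,[-.2,0,.12])[0],R); ctrl.command_gripper(0.0)
ctrl.sleep(.2);T=pose('wrist');np.save('Tw.npy',T);im=ctrl.read_camera('wrist');cv2.imwrite('pics/w1.png',im)
p=np.load('p.npy');I=cv2.resize(im,(800,500))
for q in [[[-.24,s*.025,.014],[0,s*.025,.014]] for s in(1,-1)]+[[[0,-.023,.024],[0,.023,.024]]]+[[[p[0]+.02*np.cos(t),p[1]+.02*np.sin(t),h] for t in np.linspace(0,6.3,40)] for h in(0,.03)]:
    cv2.polylines(I,[(proj('wrist',loc(C,q),T)*1.25).astype(np.int32)],False,(0,0,255),1)
cv2.imwrite('pics/w1o.png',I);print(ctrl.current_t(),ctrl.current_tool_pos(),ctrl.current_grip_width())
E
```

```text
3.6417 [0.50551713 0.14058563 0.19096342] 0.0008355899839806542
```

View pics/w1o.png

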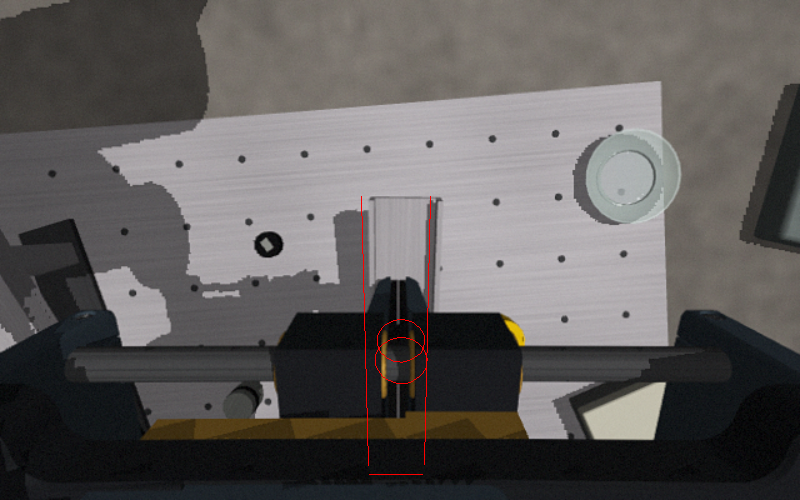

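The wrist view looks uphill. The chute's upper end is at (406,198), against a predicted (396,196), so the chute really lies about 7 mm further to +y there. The scene overlay agrees. I'll turn the wrist half a turn to see the puck and stop.

```bash
python3 - <<'E'
from h import *
C=np.load('C.npy');x,y,n=C[:3,:3].T;R=np.c_[np.cross(-y,-n),-y,-n]
ctrl.goto(loc(C,[-.2,.006,.14])[0],R)
ctrl.sleep(.2);T=pose('wrist');np.save('Tw2.npy',T);im=ctrl.read_camera('wrist');cv2.imwrite('pics/w2.png',im)
cv2.imwrite('pics/w2c.png',cv2.resize(im[60:290,180:480],None,fx=2.6,fy=2.6,interpolation=cv2.INTER_CUBIC));print(ctrl.current_t(),T.round(3))
E
```

```text
6.6583 [[-0.079  0.879  0.47   0.623]
 [-0.997 -0.07  -0.038  0.138]
 [-0.001 -0.472  0.882  0.361]
 [ 0.     0.     0.     1.   ]]
```

View pics/w2c.png

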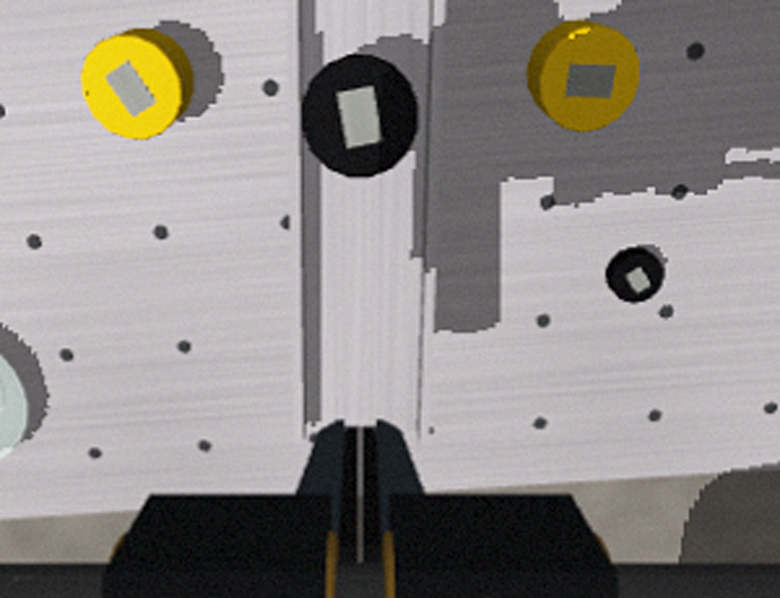

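```bash
python3 - <<'E'
import cv2
im=cv2.imread('pics/w2.png');cv2.imwrite('pics/w2d.png',cv2.resize(im[0:120,270:370],None,fx=5,fy=5,interpolation=cv2.INTER_CUBIC))
E
```

```text
(no output)
```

View pics/w2d.png

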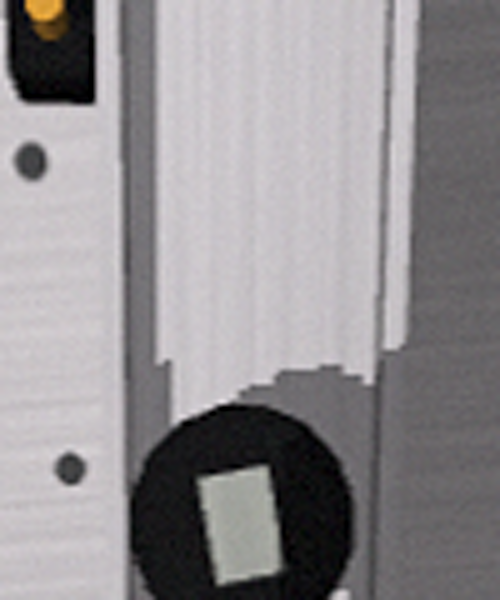

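```bash
python3 - <<'E'
from h import *
from scipy.optimize import least_squares as ls
T1,T2,TS=np.load('Tw.npy'),np.load('Tw2.npy'),pose('scene')
lines=[(.023,(294,10)),(.023,(295.6,110)),(.023,(297.3,227)),(-.023,(347.5,3)),(-.023,(345,118)),(-.023,(341.2,225))]
def res(v):
    C=chute(v);r=[]
    for yy,(u,w) in lines:
        q=proj('wrist',loc(C,[[-.24,yy,.014],[-.08,yy,.014]]),T2); t=(w-q[0,1])/(q[1,1]-q[0,1]); r.append(q[0,0]+t*(q[1,0]-q[0,0])-u)
    r+=list((proj('wrist',loc(C,[[-.24,-.027,.014],[-.24,.027,.014]]),T1)-[[296,158.4],[353.6,158.4]]).ravel())
    r.append(proj('wrist',loc(C,[[-.24,.023,.014]]),T2)[0,1]-228)
    return np.array(r)
r=ls(res,[.675,.13,-.08]);C=chute(r.x);print(r.x,r.fun.round(1))
g=lambda p:(proj('wrist',loc(C,[[p[0],p[1],.03]]),T2)[0]-[318.5,104]) 
p=ls(g,[-.1,0]).x;print('puck',p);np.save('C.npy',C);np.save('p.npy',p)
f=lambda u:(np.array(u)-[280,0])/4+[330,160]
print('scene: wall ends, stop',((proj('scene',loc(C,[[-.24,.025,.014],[-.24,-.025,.014],[0,0,.024],[p[0],p[1],.03]]),TS)-[330,160])*4+[280,0]).round(0).tolist())
E
```

```text
[ 0.67815233  0.13103902 -0.08957701] [-0.1 -0.6 -1.1  0.8 -0.5 -0.2 -1.8  0.6  0.4  1.2  2.6]
puck [-0.11558979  0.00137652]
scene: wall ends, stop [[760.0, 85.0], [665.0, 30.0], [371.0, 451.0], [546.0, 242.0]]
```

```bash
python3 - <<'E'
from h import *
C=np.load('C.npy');x,y,n=C[:3,:3].T;R=np.c_[np.cross(y,-n),y,-n];P=lambda a,z:loc(C,[a,0,z])[0]
L=lambda:((ctrl.current_tool_pos()-C[:3,3])@C[:3,:3]*1e3).round(1)
F=lambda:np.round(ctrl.current_contact_force(),1)
ctrl.goto(P(-.178,.06),R)
c=ctrl.move_l(P(-.178,.009),vel=.06,contact_N=6);print(c,L(),F(),ctrl.current_t())
if not c:
    c=ctrl.move_l(P(-.045,.009),vel=.04,contact_N=6);print(c,L(),F(),ctrl.current_t())
im=ctrl.read_camera('scene');cv2.imwrite('pics/s2.png',cv2.resize(im[150:310,320:480],None,fx=3.7,fy=3.7,interpolation=cv2.INTER_CUBIC))
E
```

```text
False [-1.778e+02  1.000e-01  9.300e+00] [-0.3 -0.3  0.1] 10.4167
True [-56.8  -0.1   8.5] [-0.8  0.7  1.3] 13.0667
```

View pics/s2.png

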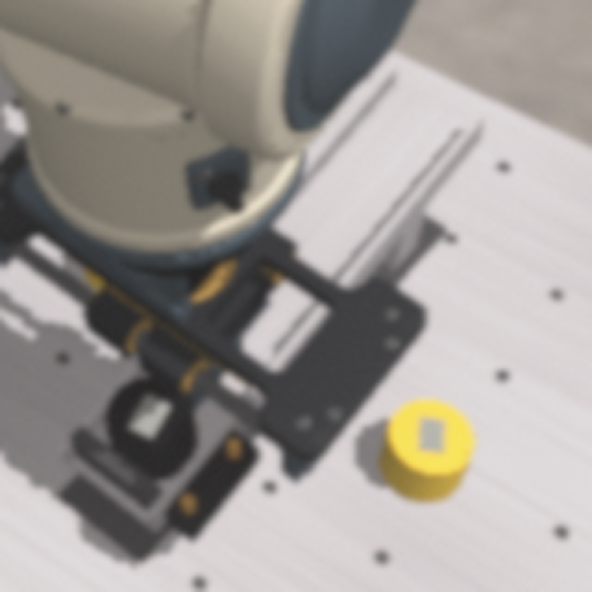

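The puck, at (152,427), sits flat against the stop, and the TCP stopped at -56.8 mm (about -56 expected). I'll back off, raise the arm clear and check.

```bash
python3 - <<'E'
from h import *
C=np.load('C.npy');P=lambda a,z:loc(C,[a,0,z])[0]
ctrl.move_l(P(-.09,.009),vel=.06);ctrl.move_l(P(-.12,.10),vel=.12);ctrl.move_l(P(-.22,.14),vel=.15);ctrl.sleep(.3)
a=ctrl.read_camera('top')[150:300,225:305];b=ctrl.read_camera('scene')[190:290,330:450]
cv2.imwrite('pics/end.png',np.hstack([cv2.resize(a,(320,600),interpolation=2),cv2.resize(b,(480,400),interpolation=2)[:, :] if 0 else cv2.copyMakeBorder(cv2.resize(b,(480,400),interpolation=2),0,200,0,0,0)]))
print(ctrl.current_t(),ctrl.current_contact_force())
f=lambda q:((proj('scene',loc(C,[q]),pose('scene'))-[330,190])*4+[320,0]).round(0).tolist()
print('home top centre',f([-.02,0,.03]),'limit',f([-.027,0,.03]))
E
```

```text
16.0333 [-0.17919371 -0.6436861   0.12224451]
home top centre [[441.0, 289.0]] limit [[451.0, 276.0]]
```

View pics/end.png

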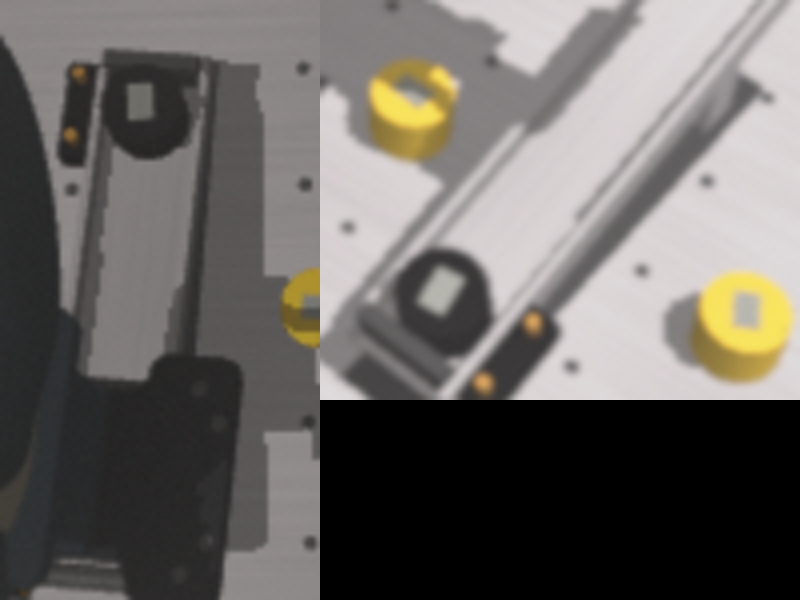

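The puck lies flat against the stop in both views. Its top centre is at about (442,292) in the scene crop, against a predicted home of (441,289), and the arm is clear.

```bash
python3 -c "
from bench import ctrl
print(ctrl.sign_off())"
```

```text
the job is handed in; nothing more can be done
None
```

I pushed the round puck down its chute until it rested flat against the escapement stop, never went near the square block, and handed the job in at about 16 s with the arm clear; no verdict was returned.

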